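# Clear the fixture seat and hold the clamp open

### The job

A part is about to be loaded into the inspection fixture: pick up the scraper block and wipe the three brass chips off the seat into the blue chip pan (use the scraper, do not touch the chips with the fingers), then put the scraper back on its rubber mat and let go of it. Next flip the red safety catch fully over, and only then pull the black side handle of the clamp lever as far as it goes, away from the seat, and finish while still holding it there: it springs back if released. Leave the casting, the ring gauge and the mouse where they are.

Things in the scene. Friction and masses are not known exactly. Their poses are not given: they have to be found in the camera images.
- fixture: Inspection fixture fixed to the bench, its place and yaw vary. Origin on the bench top, z up; +y runs along its length: blue chip pan, aluminium seat, plunger, lever, catch. Dark perforated base 130 (x) x 350 (y) x 12 mm, y -100 to 250. Seat x +-40, y -100 to 50, top 45 mm up. Plunger nose at y 45, 65 mm up; guide y 73 to 93, 78 mm high; cheeks at x +-17, y 100 to 160, 80 mm high.
- seat_top (a point): Centre of the seat's flat top, 45 mm above the bench; fixture x = 0, y = -25 mm; axes as the fixture's. The seat is 80 mm (x) by 150 mm (y).
- pan_floor (a point): Centre of the inner floor of the blue chip pan, 3 mm above the bench; axes as the fixture's. The open pan is 160 mm (x) by 90 mm (y) outside, walls 3 mm thick and 28 mm high, and lies right against the seat's -y edge, 17 mm below the seat top.
- scraper: Scraper block, 0.15 kg, loose, standing on the rubber mat. Origin at the centre of its underside, z up. Orange lower block 96 mm (x) x 28 mm (y) x 22 mm high, with a yellow grip 70 mm (x) x 24 mm (y) from 22 to 67 mm above the origin. Grasp the grip across its 24 mm (along its y); its long vertical faces (+-y) do the wiping and cover the whole 80 mm seat width.
- mat: Black rubber mat fixed to the bench, 150 mm (x) x 100 mm (y) x 3 mm; origin at the centre of its underside. The scraper's home: its centre goes back to within 50 mm of the mat's centre.
- chip0: Brass machining chip, loose, 12 g: a bent sliver about 20 x 13 mm, 8 mm high, lying on the seat. Origin near the middle of its underside.
- chip1: Brass machining chip, loose, 12 g: a bent sliver about 20 x 13 mm, 8 mm high, lying on the seat. Origin near the middle of its underside.
- chip2: Brass machining chip, loose, 12 g: a bent sliver about 20 x 13 mm, 8 mm high, lying on the seat. Origin near the middle of its underside.
- safety_catch (a joint): Angle of the red safety catch (rad). 0 (starts at 0 to 0.12): closed, its level red bar crosses the lever on the side it is pulled to and blocks it; 1.45: flipped fully over, bar up. Clear of the lever above 1.0. Push the red tab towards the fixture's +x to turn it over; friction keeps it where it is left (1 to 1.5 N at the tab).
- catch_hinge (a point): Point on the catch's hinge below the tab, 100 mm above the bench, at fixture x 42, y 220 mm; axes as the fixture's. The hinge is a 10 mm shaft along the fixture's y, on two posts (12 x 10 mm, 110 mm high) at fixture y 158 and 186. The catch's bar (y 139 to 149) reaches 62 mm from the hinge.
- catch_tab (a point): Middle of the upper edge of the catch's red thumb tab; turns with the catch. At joint 0 the tab stands upright over point catch_hinge: 10 mm thick (fixture x), 30 mm wide (fixture y 205 to 235), its top 55 mm above the hinge, 155 mm above the bench. Flipped over, it lies level, pointing to the fixture's +x.
- clamp_lever (a joint): Angle of the clamp lever (rad). 0: upright, at rest; 0.75: its stop, fully pulled. Grows as the top goes towards the fixture's +y, away from the seat. A spring pulls it back: about 2 N at the handle at first, 6 N at the stop. Until the catch is flipped it stops after about 0.05 rad.
- lever_hinge (a point): The lever's hinge, 50 mm above the bench at fixture x 0, y 130 mm; axes as the fixture's. The lever turns about the fixture's x.
- lever_handle (a point): Black side handle at the top of the clamp lever, which is L-shaped: a round bar 18 mm thick along the fixture's x, from x = -85 to +10 mm. This point is on its axis in the middle of its free part, at fixture x = -48 mm, 160 mm from the hinge line (210 mm above the bench at rest, 167 mm fully pulled); it turns with the lever. The steel shaft, 14 mm square, is at x = 0.
- casting: Bystander: grey casting 100 x 70 x 52 mm with a bore, 0.6 kg, loose. Origin at the centre of its underside. Leave alone.
- ring_gauge: Bystander: steel ring 64 mm across, 20 mm high, loose. Origin at the centre of its underside. Leave alone.
- mouse: Bystander: black computer mouse about 75 x 60 x 33 mm, loose. Origin on its underside. Leave alone.
There are look-alikes about, which are no part of the job. Of the things like the mat, leave any that is brown; of the rest the larger one is meant.

How it is judged:
On the way, in this order (a step that is already met when the one before it is completed fails the run):
1. All three chips have been wiped into the chip pan (x of chip0 in the frame of pan_floor between -0.08 and 0.08 m and y of chip0 in the frame of pan_floor between -0.045 and 0.047 m and z of each of chip0, chip1, chip2 in the frame of pan_floor below 0.028 m and x of chip1 in the frame of pan_floor between -0.08 and 0.08 m and y of chip1 in the frame of pan_floor between -0.045 and 0.047 m and x of chip2 in the frame of pan_floor between -0.08 and 0.08 m and y of chip2 in the frame of pan_floor between -0.045 and 0.047 m), for 0.2 s.
2. The scraper is back on its mat and let go (horizontal distance between scraper and mat below 0.05 m and height (world z) of scraper below 0.03 m and contact force between each of the arm, the fingers and scraper below 0.1 N and linear speed of scraper below 0.03 m/s), for 0.2 s.
3. The safety catch is flipped over (value of joint safety_catch above 1 rad), for 0.1 s.
4. The clamp lever is pulled and held by its handle (value of joint clamp_lever above 0.62 rad and contact force between the fingers and clamp_lever above 1 N and distance between the grasp point and lever_handle below 0.06 m), for 0.3 s.
At the end, for the whole second after the job is handed in: The lever is held by the fingers on its side handle at more than 0.62 rad (stop at 0.75) and still, with at least 1 N, the grasp point within 60 mm of the handle's centre; the catch is past 1.0 rad; all three chips lie in the pan; the scraper rests untouched within 50 mm of the mat's centre (all of step 1 and all of step 2 and all of step 4 and value of joint safety_catch above 1 rad and velocity of joint clamp_lever between -0.1 and 0.1 rad/s); the arm keeps its last pose, push and grip.
It fails at once if a chip is touched with the fingers (contact force between the fingers and chip0 above 0.5 N or contact force between the fingers and chip1 above 0.5 N or contact force between the fingers and chip2 above 0.5 N).
It fails at once if the lever is forced past the closed catch (value of joint clamp_lever above 0.25 rad and value of joint safety_catch below 0.8 rad).
It fails at once if a bystander is moved more than 20 mm (distance of any of casting, ring_gauge, mouse from where it was at the start of the episode above 0.02 m).
It also fails if it takes over 72 s, if anything falls off the work surface, if the arm or the gripper's body presses on something with over 40 N, if the wrist force passes 120 N, or if a joint passes its speed limit or range.

### The arm

A 6-joint arm with a two-finger parallel gripper is mounted at the origin on the work surface. World frame = base frame: x ahead of the robot, y to its left, z up, the work surface at z = 0. Lengths are in m, angles in rad, forces in N, time in s.
With the tool pointing down it reaches from about 0.275 to 0.725 m from the base axis. Payload 5.6 kg.
Tool frame: the origin (TCP) lies between the finger pads; the fingertips stand r.finger_overhang ahead of it and the grasp point (between the pads) is the TCP (r.finger_overhang is the distance from the TCP to the fingertips, in m); z points along the fingers, y is the direction in which the jaws open and shut (so a half turn about z gives the same grasp; the last joint's range is limited). The gripper opens to 85 mm and grips with 20 to 120 N. Pads are 22 mm wide; open, the fingers measure 114 mm over their backs; the gripper's body (76 mm by 85 mm) begins 54 mm behind the grasp point. The pads swing forward as they close: fully open they stand 13 mm farther back than shut.
Start: joints at [1.613, 0.255, 0.108, 0, -1.424, -0.285], TCP at [0.132, 0.534, 0.225] pointing down, gripper open.
Joint ranges: [-2.95, 2.95], [-1.21, 1.97], [-1.09, 1.5], [-2.87, 1.71], [-2.94, -0.07], [-3.05, 3.05]. Speed limits (rad/s): [2.57, 2.57, 3.14, 3.14, 3.14, 3.14].

### API

Orientations are given as a rotation vector (axis times angle).
In Python, from workcell import read_state, viewer, order, finder, r gives the robot as it stands. The module is installed in compiled form; this text tells all that it offers.
- The arm moves only by the shell command python3 -m handwheel 'ROWS' [FORCE]. ROWS is JSON, a list of rows, each an object of numbers: "dx", "dy", "dz": the shift along the world's x, y, z in mm; "rx", "ry", "rz": the turn, a rotation vector about the world's x, y, z in degrees; "claw": the finger opening in mm, from 0 to 85.4. A call has 1 to 20 rows; each row is the pose to reach, as a shift and turn from the pose commanded when the call began; what a row does not reach only later rows make up. A row lasts 1/12 s, in which the tool goes at most 41.7 mm and 7.16 degrees, less where a joint would pass 70% of its speed; a pose out of reach is approached as far as the arm can. A call with a gripper value outside its range is refused whole. The fingers move at their own pace and stop on an object; FORCE is the grip in N (left out, the last holds). Time passes only in rows, so rows that repeat a pose let the fingers close. It gives the time, the measured TCP pose, the force and the opening at its end, in the units of the state.
- read_state(): the state, without advancing time (a new reading comes with each control period).
- viewer.get_image(name): name is "side" or "top" or "wrist"; returns a dict with "color" (384x512x3 uint8, red, green, blue), "fx", "fy", "cx", "cy" (pixels), "R" (3x3) and "t" (3): a world point X has camera coordinates R X + t. Camera axes: x right, y down, z forward; pixel columns grow to the right and rows downward; lengths in m; the calibration is good to about 2 mm. The wrist camera is an equidistant fisheye: a pixel r from the principal point sees the ray r / f radians off the axis. A picture is of the moment at which its call begins. There is no depth.
- order.hand_in(): hands the job in, once; it reports no verdict.
Trained networks look in a picture, given as the dict that the camera call returned (one of the last four; its "shot" number tells which), for a name from the list of things; names that differ only in an ending like _2 or _b are one class to them, and where a whole thing is asked for, a point or a joint stands for the part that bears it (a point fixed in the world has none). Each returns a list of dicts, best first, with "p" (0 to 1); they miss things now and then, are a little off and sometimes report something else, mostly with a low value. They report only what shows in the picture. A call takes as long as a camera call. They do not tell look-alikes from the thing itself.
- finder.regions_of(picture, name): "pixels" (384x512 bool, what is visible of it) and "point" ([row, column] in pixels, amid what is visible of it).
The state is a dict: "clock": time; "qpos": joint angles; "joint_velocities": joint speeds; "tau": joint torques, N m; "ee_pos": TCP position; "ee_rot": TCP orientation; "ft_force": force on the tool from outside, world axes, zero at the start; "wrist_torque": the same for the moment, N m; "width": opening from 0.0 (shut) to 1.0 (fully open).
Only numpy, scipy, OpenCV 4.12 (cv2) and the standard library are available. Lean on these libraries where they do the work, as an engineer would, in place of code of your own. Each camera call takes 0.05 s, during which the arm holds its last target. There are 200 camera calls.

## Working session

There is one attempt and no reset: what is moved stays moved. The work goes in short steps, Python scripts to look and compute and a shell command to move; the robot and the scene stay as the last step left them, time stands still between calls to the robot, and variables do not carry over. Pictures are saved under pics/ and viewed, about 8 in all and at most 12, crops included, and the job is handed in when it is done.

```bash
mkdir -p pics
python3 - <<'E'
from workcell import read_state, viewer, finder, r
import cv2, numpy as np
s=read_state(); print(s['clock'],s['ee_pos'],s['ee_rot'],s['width'],r.finger_overhang)
ims=[]
for n in ['side','top']:
    p=viewer.get_image(n); 
    print(n,p['fx'],p['cx'],p['cy'],np.round(p['R'],3).tolist(),np.round(p['t'],3).tolist())
    im=p['color'][:,:,::-1].copy()
    cv2.imwrite(f'pics/{n}0.png',cv2.resize(im,(800,600)))
    for k in ['fixture','scraper','mat','chip0','safety_catch','clamp_lever','lever_handle','catch_tab','casting','ring_gauge','mouse']:
        try:
            for d in finder.regions_of(p,k)[:4]:
                print(n,k,round(d['p'],2),np.round(d['point']),d['pixels'].sum())
        except Exception as e: print(k,e)
E
```

```text
0.0 [0.13206266 0.53338411 0.22380267] [ 3.11657566e+00 -3.80355505e-01 -2.67276799e-04] 0.9999591254032095 0.019
side 365.345720737098 260.2462861314181 192.93126315253247 [[-0.837, -0.547, 0.013], [-0.414, 0.618, -0.668], [0.357, -0.564, -0.744]] [0.394, 0.385, 0.921]
side fixture 0.56 [256. 226.] 7146
side scraper 0.79 [159. 317.] 432
side mat 0.96 [176. 318.] 591
side mat 0.7 [204. 370.] 972
side mat 0.64 [163. 363.] 339
side safety_catch 0.63 [264. 171.] 313
side clamp_lever 0.78 [246. 209.] 421
side lever_handle 0.71 [248. 207.] 387
side catch_tab 0.65 [261. 171.] 330
side catch_tab 0.53 [255. 224.] 6770
side casting 0.81 [194. 206.] 622
side casting 0.62 [248. 208.] 441
side ring_gauge 0.76 [346. 114.] 508
side mouse 0.48 [381. 194.] 243
top 430.1984557678829 257.49347832846786 185.26643756569567 [[-0.016, -1.0, -0.008], [-0.989, 0.017, -0.147], [0.148, 0.005, -0.989]] [-0.061, 0.534, 1.628]
top fixture 0.91 [186. 232.] 3978
top scraper 0.79 [189. 348.] 232
top mat 0.67 [197. 342.] 648
top mat 0.66 [223. 381.] 478
top safety_catch 0.66 [165. 179.] 81
top clamp_lever 0.72 [180. 198.] 185
top lever_handle 0.71 [181. 199.] 160
top catch_tab 0.63 [189. 233.] 3901
top catch_tab 0.58 [163. 180.] 82
top casting 0.74 [129. 267.] 399
top casting 0.45 [166. 182.] 74
top ring_gauge 0.59 [170. 132.] 130
top mouse 0.72 [222. 140.] 271
```

Run:
```python
import cv2
a=cv2.imread('pics/top0.png'); a=a[130:460,130:680]; cv2.imwrite('pics/top0c.png',cv2.resize(a,(800,480),interpolation=cv2.INTER_CUBIC))
```

```text
(no output)
```

View pics/side0.png

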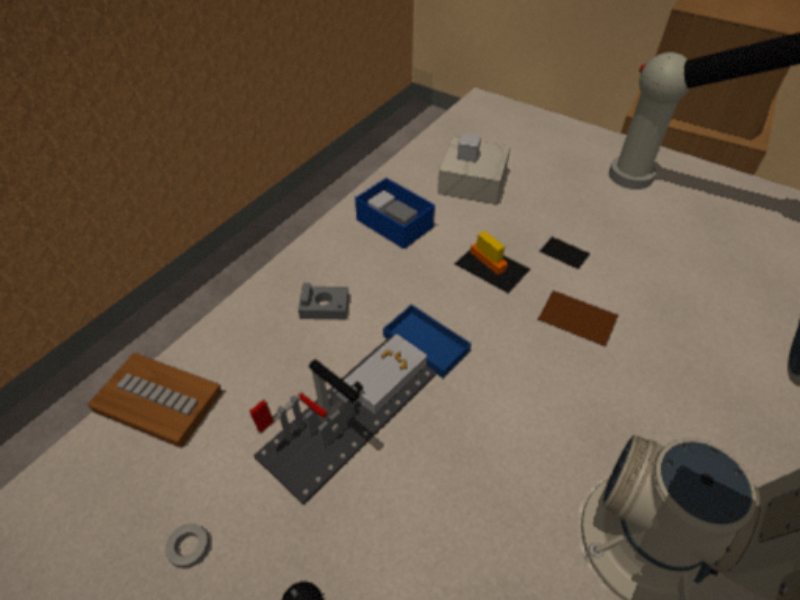

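View pics/top0c.png

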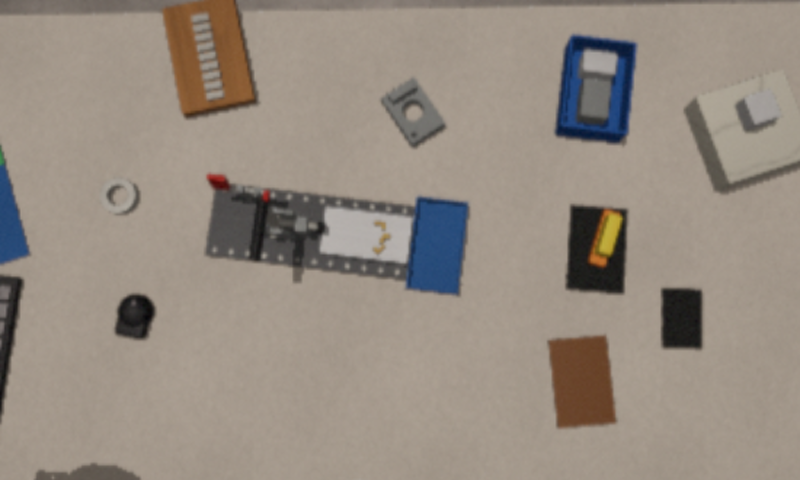

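The top view shows the fixture with its +y pointing left, along world +y. The pan is on the right at crop (437,245). The scraper is on the large black mat at crop (600,240), and the small black mat and the brown one are look-alikes. The three chips are near crop (380,235).

```bash
cat > h.py <<'E'
import numpy as np
from scipy.optimize import least_squares
def proj(p,X):
    c=np.asarray(X)@p['R'].T+p['t']; return np.c_[p['fx']*c[:,0]/c[:,2]+p['cx'],p['fy']*c[:,1]/c[:,2]+p['cy']]
def unproj(p,uv,z):
    uv=np.atleast_2d(uv).astype(float); d=np.c_[(uv[:,0]-p['cx'])/p['fx'],(uv[:,1]-p['cy'])/p['fy'],np.ones(len(uv))]@p['R']
    o=-p['R'].T@p['t']; return o+d*((z-o[2])/d[:,2])[:,None]
def place(q,L):
    L=np.asarray(L); c,s=np.cos(q[2]),np.sin(q[2])
    return np.c_[q[0]+c*L[:,0]-s*L[:,1],q[1]+s*L[:,0]+c*L[:,1],L[:,2]]
E
python3 - <<'E'
from h import *; import cv2
from workcell import viewer
T=viewer.get_image('top');S=viewer.get_image('side')
tc=lambda u:(130+np.array(u)*[550/800,330/480])*.64
sc=lambda u:np.array(u)*.64
def fit(g,q0):
    f=lambda q:np.concatenate([(proj(p,place(q,L))-uv).ravel() for p,uv,L in g])
    r=least_squares(f,q0,loss='soft_l1'); print(np.round(r.x,4),np.round(f(r.x),1)); return r.x
base=[[.065,.25,.012],[-.065,.25,.012]]
pan=[[.08,-.1,.028],[.08,-.19,.028],[-.08,-.19,.028],[-.08,-.1,.028]]
q=fit([(T,tc([(218,184),(207,256),(416,198),(468,202),(460,294),(407,289)]),base+pan),
 (S,sc([(256,457),(304,501),(411,307),(470,346),(443,374)]),[base[0],base[1],pan[1],pan[2],pan[3]])],[0.5,0,0])
m=fit([(T,tc([(571,206),(627,209),(623,293),(568,290)]),[[.075,.05,.003],[.075,-.05,.003],[-.075,-.05,.003],[-.075,.05,.003]])],[.5,-.5,0])
for n,p in(('top',T),('side',S)):
    h=cv2.cvtColor(p['color'],cv2.COLOR_RGB2HSV)
    mk=cv2.inRange(h,(22,150,100),(34,255,255)); 
    n_,l,st,ce=cv2.connectedComponentsWithStats(mk); i=1+st[1:,4].argmax()
    ys,xs=np.where(l==i); R=cv2.minAreaRect(np.c_[xs,ys].astype(np.float32)); print(n,st[i],ce[i],R, unproj(p,ce[i],.06 if n=='top' else .048))
    W=unproj(p,np.c_[xs,ys],.07)[:,:2]; print(cv2.minAreaRect((W*1000).astype(np.float32)))
    print('mean z70',unproj(p,R[0],.07))
print('pts',np.round(place(q,[[0,-.025,0],[0,-.145,0],[.042,.22,0],[0,.13,0],[-.048,.13,0]]),3).tolist())
print('chips',[unproj(T,tc(c),.05).round(3).tolist() for c in [(380,225),(385,238),(378,249)]])
E
```

```text
[ 0.5301  0.0055 -0.1356] [-1.1 -0.3 -1.1  0.2 -0.3 -0.7 -0.3  0.2 -1.3  0.2 -1.1 -0.4 -0.8 -1.6
  0.7  0.9  0.6 -2.2  1.4 -1.9  1.  -2.2]
[ 0.5018 -0.4186 -0.0823] [-0.4 -0.5  0.2 -0.2  0.8  0.5 -0.6  0.2]
top [345 177  12  19 132] [350.76515152 186.27272727] ((350.7156066894531, 186.1147003173828), (7.183697700500488, 18.581829071044922), 16.699243545532227) [[ 0.51956864 -0.4264087   0.06      ]]
((518.9393310546875, -424.18017578125), (27.00465202331543, 72.04256439208984), 70.83904266357422)
mean z70 [[ 0.51874687 -0.42411481  0.07      ]]
side [305 148  18  20 182] [312.87362637 156.51098901] ((312.760009765625, 156.82000732421875), (19.0, 11.600000381469727), 36.86989974975586) [[ 0.5256425  -0.43055255  0.048     ]]
((514.202392578125, -406.20440673828125), (52.21323013305664, 89.01725006103516), 71.03165435791016)
mean z70 [[ 0.51616907 -0.40594763  0.07      ]]
pts [[0.527, -0.019, 0.0], [0.511, -0.138, 0.0], [0.601, 0.218, 0.0], [0.548, 0.134, 0.0], [0.5, 0.141, 0.0]]
chips [[[0.543, -0.043, 0.05]], [[0.521, -0.051, 0.05]], [[0.502, -0.039, 0.05]]]
```

```bash
python3 -m handwheel '[{"dx":190,"dy":-470,"dz":60,"rz":-2},{"dx":190,"dy":-470,"dz":60,"rz":-2},{"dx":387,"dy":-957,"dz":30,"rz":-5},{"dx":387,"dy":-957,"dz":30,"rz":-5},{"dx":387,"dy":-957,"dz":30,"rz":-5},{"dx":387,"dy":-957,"dz":30,"rz":-5},{"dx":387,"dy":-957,"dz":30,"rz":-5},{"dx":387,"dy":-957,"dz":30,"rz":-5},{"dx":387,"dy":-957,"dz":30,"rz":-5},{"dx":387,"dy":-957,"dz":30,"rz":-5},{"dx":387,"dy":-957,"dz":30,"rz":-5},{"dx":387,"dy":-957,"dz":30,"rz":-5},{"dx":387,"dy":-957,"dz":30,"rz":-5},{"dx":387,"dy":-957,"dz":30,"rz":-5},{"dx":387,"dy":-957,"dz":30,"rz":-5},{"dx":387,"dy":-957,"dz":30,"rz":-5},{"dx":387,"dy":-957,"dz":30,"rz":-5},{"dx":387,"dy":-957,"dz":30,"rz":-5},{"dx":387,"dy":-957,"dz":30,"rz":-5},{"dx":387,"dy":-957,"dz":30,"rz":-5}]'
```

```text
invalid input
```

```bash
python3 -m handwheel '[{"dx":190,"dy":-470,"dz":60,"rx":0,"ry":0,"rz":-2,"claw":85}]'
```

```text
clock: 1.38
ee_pos: [0.1461, 0.4981, 0.2262]
ee_rot: [3.107, -0.43, -0.0]
ft_force: [1.2, -0.3, 0.7]
width: 0.998
```

```bash
python3 -m handwheel '[{"dx":371,"dy":-919,"dz":40,"rx":0,"ry":0,"rz":-3,"claw":85},{"dx":371,"dy":-919,"dz":40,"rx":0,"ry":0,"rz":-3,"claw":85},{"dx":371,"dy":-919,"dz":40,"rx":0,"ry":0,"rz":-3,"claw":85},{"dx":371,"dy":-919,"dz":40,"rx":0,"ry":0,"rz":-3,"claw":85},{"dx":371,"dy":-919,"dz":40,"rx":0,"ry":0,"rz":-3,"claw":85},{"dx":371,"dy":-919,"dz":40,"rx":0,"ry":0,"rz":-3,"claw":85},{"dx":371,"dy":-919,"dz":40,"rx":0,"ry":0,"rz":-3,"claw":85},{"dx":371,"dy":-919,"dz":40,"rx":0,"ry":0,"rz":-3,"claw":85},{"dx":371,"dy":-919,"dz":40,"rx":0,"ry":0,"rz":-3,"claw":85},{"dx":371,"dy":-919,"dz":40,"rx":0,"ry":0,"rz":-3,"claw":85},{"dx":371,"dy":-919,"dz":40,"rx":0,"ry":0,"rz":-3,"claw":85},{"dx":371,"dy":-919,"dz":40,"rx":0,"ry":0,"rz":-3,"claw":85},{"dx":371,"dy":-919,"dz":40,"rx":0,"ry":0,"rz":-3,"claw":85},{"dx":371,"dy":-919,"dz":40,"rx":0,"ry":0,"rz":-3,"claw":85},{"dx":371,"dy":-919,"dz":40,"rx":0,"ry":0,"rz":-3,"claw":85},{"dx":371,"dy":-919,"dz":40,"rx":0,"ry":0,"rz":-3,"claw":85},{"dx":371,"dy":-919,"dz":40,"rx":0,"ry":0,"rz":-3,"claw":85},{"dx":371,"dy":-919,"dz":40,"rx":0,"ry":0,"rz":-3,"claw":85},{"dx":371,"dy":-919,"dz":40,"rx":0,"ry":0,"rz":-3,"claw":85},{"dx":371,"dy":-919,"dz":40,"rx":0,"ry":0,"rz":-3,"claw":85}]'
python3 - <<'E'
from workcell import viewer,read_state
import cv2,pickle
p=viewer.get_image('wrist'); cv2.imwrite('pics/w1.png',cv2.resize(p['color'][:,:,::-1],(768,576))); pickle.dump(p,open('w1.pkl','wb'))
print(p['fx'],p['R'],p['t'],p['cx'],p['cy'])
E
```

```text
clock: 3.05
ee_pos: [0.4596, -0.279, 0.2632]
ee_rot: [3.099, -0.517, 0.0]
ft_force: [1.9, 1.5, 0.3]
width: 0.991
297.3186396354542 [[-3.24249101e-01 -9.45971733e-01 -2.38826840e-05]
 [-9.10763188e-01  3.12173905e-01  2.70292191e-01]
 [-2.55681317e-01  8.76637515e-02 -9.62778339e-01]] [-0.11530041  0.461091    0.55701306] 258.432968955366 188.58037256722113
```

View pics/w1.png

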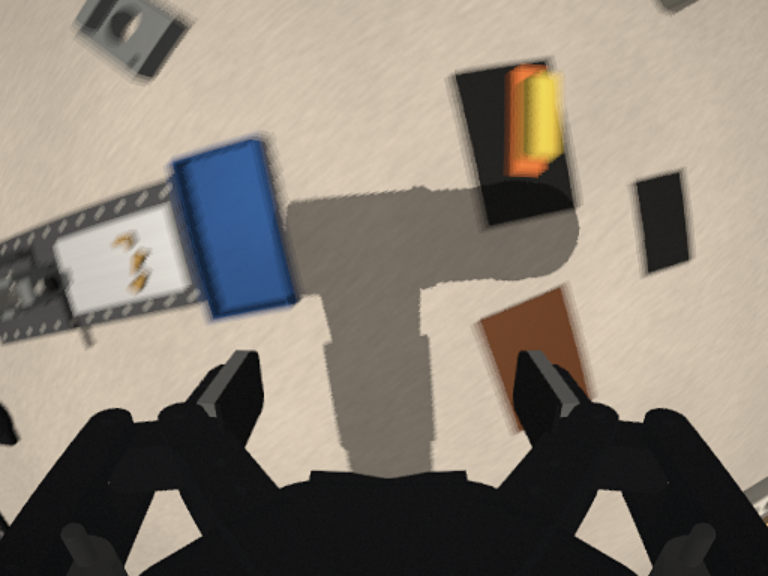

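The wrist view shows the pan rim with corners (172,162), (265,135), (299,300) and (211,320). The seat's pan-side corners are (167,205) and (190,290), the chips are at about (124,240), (138,258) and (139,283), and the scraper is at (535,120).

```bash
cat >> h.py <<'E'
def wproj(p,X):
    c=np.asarray(X)@p['R'].T+p['t']; rr=np.hypot(c[:,0],c[:,1]); th=np.arctan2(rr,c[:,2])
    return np.c_[p['fx']*th*c[:,0]/rr+p['cx'],p['fy']*th*c[:,1]/rr+p['cy']]
def wunproj(p,uv,z):
    uv=np.atleast_2d(uv).astype(float); a=np.c_[(uv[:,0]-p['cx'])/p['fx'],(uv[:,1]-p['cy'])/p['fy']]; th=np.linalg.norm(a,axis=1)
    d=np.c_[a/th[:,None]*np.sin(th)[:,None],np.cos(th)]@p['R']; o=-p['R'].T@p['t']; return o+d*((z-o[2])/d[:,2])[:,None]
E
python3 - <<'E'
from h import *; import pickle,cv2
p=pickle.load(open('w1.pkl','rb'))
def fit(uv,L,q0):
    f=lambda q:(wproj(p,place(q,L))-np.array(uv)/1.5).ravel()
    r=least_squares(f,q0,loss='soft_l1'); print(np.round(r.x,4),np.round(f(r.x),1)); return r.x
q=fit([(265,135),(172,162),(299,300),(211,320),(167,205),(190,290),(80,320),(55,242)],[[.08,-.19,.028],[.08,-.1,.028],[-.08,-.19,.028],[-.08,-.1,.028],[.04,-.1,.045],[-.04,-.1,.045],[-.04,.05,.045],[.04,.05,.045]],[.53,0,-.13])
fit([(449,75),(552,58),(580,205),(488,228)],[[.075,.05,.003],[.075,-.05,.003],[-.075,-.05,.003],[-.075,.05,.003]],[.5,-.42,-.08])
h=cv2.cvtColor(p['color'],cv2.COLOR_RGB2HSV); hh=h[...]
mk=cv2.inRange(h,(22,150,100),(34,255,255)); n_,l,st,ce=cv2.connectedComponentsWithStats(mk); i=1+st[1:,4].argmax()
ys,xs=np.where(l==i); print(cv2.minAreaRect((wunproj(p,np.c_[xs,ys],.07)[:,:2]*1000).astype(np.float32)))
mk=cv2.inRange(h,(4,170,120),(17,255,255)); mk[150:]=0; n_,l,st,ce=cv2.connectedComponentsWithStats(mk); i=1+st[1:,4].argmax()
ys,xs=np.where(l==i); print(cv2.minAreaRect((wunproj(p,np.c_[xs,ys],.025)[:,:2]*1000).astype(np.float32)))
w=wunproj(p,np.array([(124,240),(138,258),(139,283)])/1.5,.05)[:,:2]-q[:2]
c,s=np.cos(q[2]),np.sin(q[2]); print('chips in fixture',np.round(w@np.array([[c,-s],[s,c]]),3))
print('yellow corners',np.round(wunproj(p,np.array([(527,70),(562,72),(556,160),(524,157)])/1.5,.07),4).tolist())
E
```

```text
[ 0.5325 -0.0041 -0.1318] [-5.3 -0.4 -2.2 -0.4 -0.3  4.4  0.9  2.   2.  -0.2  2.1 -0.5 -1.1 -3.
  0.6  0.5]
[ 0.5061 -0.4258 -0.0783] [ 0.5 -1.2 -1.3 -1.2  1.7  1.4 -0.5  1.1]
((523.019775390625, -426.18267822265625), (33.270294189453125, 72.44596862792969), 80.54407501220703)
((523.7037963867188, -432.48297119140625), (35.489688873291016, 101.84580993652344), 72.70136260986328)
chips in fixture [[ 0.021 -0.044]
 [ 0.001 -0.054]
 [-0.022 -0.046]]
yellow corners [[0.5618, -0.429, 0.07], [0.5536, -0.4577, 0.07], [0.4867, -0.4298, 0.07], [0.4962, -0.4043, 0.07]]
```

```bash
python3 -m handwheel '[{"dx":0,"dy":0,"dz":0,"rx":0,"ry":0,"rz":0,"claw":85}]'
```

```text
clock: 3.18
ee_pos: [0.4597, -0.2795, 0.2611]
ee_rot: [-3.098, 0.523, 0.005]
ft_force: [0.4, -0.2, -0.9]
width: 0.997
```

```bash
python3 -m handwheel '[{"dx":63,"dy":-150,"dz":-40,"rx":0,"ry":0,"rz":0,"claw":85},{"dx":63,"dy":-150,"dz":-40,"rx":0,"ry":0,"rz":0,"claw":85},{"dx":63,"dy":-150,"dz":-40,"rx":0,"ry":0,"rz":0,"claw":85},{"dx":63,"dy":-150,"dz":-40,"rx":0,"ry":0,"rz":0,"claw":85},{"dx":63,"dy":-150,"dz":-40,"rx":0,"ry":0,"rz":0,"claw":85},{"dx":63,"dy":-150,"dz":-40,"rx":0,"ry":0,"rz":0,"claw":85},{"dx":63,"dy":-150,"dz":-40,"rx":0,"ry":0,"rz":0,"claw":85}]'
python3 - <<'E'
from workcell import viewer
import cv2,pickle
p=viewer.get_image('wrist'); cv2.imwrite('pics/w2.png',cv2.resize(p['color'][:,:,::-1],(768,576))); pickle.dump(p,open('w2.pkl','wb'))
E
```

```text
clock: 3.77
ee_pos: [0.5225, -0.4261, 0.2235]
ee_rot: [3.099, -0.516, 0.0]
ft_force: [-0.0, -0.3, 1.9]
width: 0.996
```

View pics/w2.png

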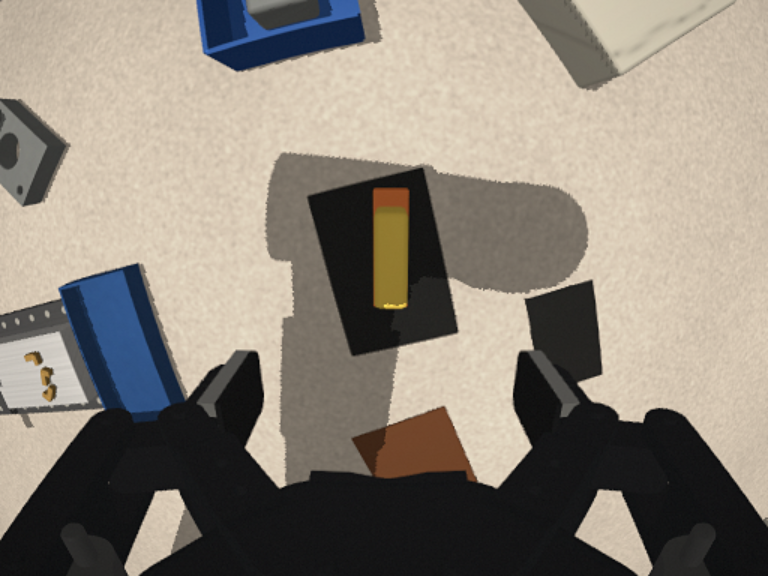

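The still wrist view shows the grip parallel to the pads, with its top spanning (374,207) to (407,305). The mat corners are (308,196), (424,168), (458,332) and (352,355).

Run:
```python
from h import *; import pickle
p=pickle.load(open('w2.pkl','rb'))
def fit(uv,L,q0):
    f=lambda q:(wproj(p,place(q,L))-np.array(uv)/1.5).ravel()
    r=least_squares(f,q0); print(np.round(r.x,4),np.round(f(r.x),1)); return r.x
B=lambda a,b,z:[[a,b,z],[a,-b,z],[-a,-b,z],[-a,b,z]]
fit([(308,196),(424,168),(458,332),(352,355)],B(.075,.05,.003),[.5,-.42,-.08])
fit([(374,207),(408,208),(407,302),(375,302)],B(.035,.012,.07),[.52,-.42,-.3])
fit([(373,188),(409,188)],B(.048,.014,.025)[:2],[.52,-.42,-.3])
q=fit([(139,264),(60,286),(20,332) if 0 else (66,331)],[[.08,-.19,.028],[.08,-.1,.028],[.04,-.1,.045]],[.53,0,-.13])
```

```text
[ 0.504  -0.4187 -0.0992] [-0.7 -0.7  0.3 -0.9  0.8  0.9 -0.4  1.1]
[ 0.5252 -0.4299 -0.3294] [-0.4 -0.9  0.5 -1.5  0.5  1.4 -0.6  1.4]
[ 0.5216 -0.429  -0.3283] [-0.1  0.   0.1  0. ]
[ 0.5311 -0.0086 -0.1382] [-4.   1.7  3.6 -0.8  1.5 -1.4]
```

```bash
python3 -m handwheel '[{"dx":0,"dy":-1,"dz":-170,"rx":0,"ry":0,"rz":0,"claw":85},{"dx":0,"dy":-1,"dz":-170,"rx":0,"ry":0,"rz":0,"claw":85},{"dx":0,"dy":-1,"dz":-170,"rx":0,"ry":0,"rz":0,"claw":85},{"dx":0,"dy":-1,"dz":-170,"rx":0,"ry":0,"rz":0,"claw":85},{"dx":0,"dy":-1,"dz":-170,"rx":0,"ry":0,"rz":0,"claw":85},{"dx":0,"dy":-1,"dz":-170,"rx":0,"ry":0,"rz":0,"claw":85},{"dx":0,"dy":-1,"dz":-170,"rx":0,"ry":0,"rz":0,"claw":15},{"dx":0,"dy":-1,"dz":-170,"rx":0,"ry":0,"rz":0,"claw":15},{"dx":0,"dy":-1,"dz":-170,"rx":0,"ry":0,"rz":0,"claw":15},{"dx":0,"dy":-1,"dz":-170,"rx":0,"ry":0,"rz":0,"claw":15},{"dx":0,"dy":-1,"dz":-170,"rx":0,"ry":0,"rz":0,"claw":15},{"dx":0,"dy":-1,"dz":-170,"rx":0,"ry":0,"rz":0,"claw":15},{"dx":0,"dy":-1,"dz":-170,"rx":0,"ry":0,"rz":0,"claw":15}]' 60
```

```text
clock: 4.9
ee_pos: [0.5231, -0.4284, 0.0549]
ee_rot: [3.097, -0.515, 0.004]
ft_force: [-1.3, -0.1, 5.9]
width: 0.256
```

```bash
python3 -m handwheel '[{"dx":0,"dy":0,"dz":80,"rx":0,"ry":0,"rz":0,"claw":15},{"dx":0,"dy":0,"dz":80,"rx":0,"ry":0,"rz":0,"claw":15},{"dx":-40,"dy":250,"dz":170,"rx":0,"ry":0,"rz":11,"claw":15},{"dx":-40,"dy":250,"dz":170,"rx":0,"ry":0,"rz":11,"claw":15},{"dx":-40,"dy":250,"dz":170,"rx":0,"ry":0,"rz":11,"claw":15},{"dx":-40,"dy":250,"dz":170,"rx":0,"ry":0,"rz":11,"claw":15},{"dx":-40,"dy":250,"dz":170,"rx":0,"ry":0,"rz":11,"claw":15},{"dx":-40,"dy":250,"dz":170,"rx":0,"ry":0,"rz":11,"claw":15},{"dx":-40,"dy":250,"dz":170,"rx":0,"ry":0,"rz":11,"claw":15},{"dx":-40,"dy":250,"dz":170,"rx":0,"ry":0,"rz":11,"claw":15},{"dx":-40,"dy":250,"dz":170,"rx":0,"ry":0,"rz":11,"claw":15},{"dx":-40,"dy":250,"dz":170,"rx":0,"ry":0,"rz":11,"claw":15},{"dx":-40,"dy":250,"dz":170,"rx":0,"ry":0,"rz":11,"claw":15}]'
python3 - <<'E'
from workcell import viewer
import cv2,pickle
p=viewer.get_image('wrist'); cv2.imwrite('pics/w3.png',cv2.resize(p['color'][:,:,::-1],(768,576))); pickle.dump(p,open('w3.pkl','wb'))
E
```

```text
clock: 5.98
ee_pos: [0.4821, -0.1783, 0.2223]
ee_rot: [-3.134, 0.218, 0.003]
ft_force: [0.2, 0.6, -1.8]
width: 0.26
```

View pics/w3.png

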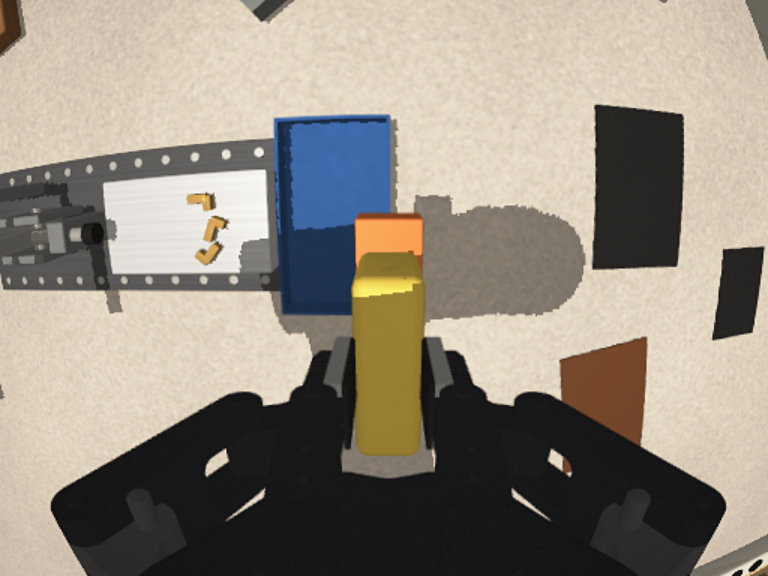

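This view is sharp. The pan corners are (275,119), (390,115) and (281,314), the seat top corners are (103,183), (266,168), (267,274) and (112,274), and the chips are at (201,200), (215,228) and (207,254).

Run:
```python
from h import *; import pickle
p=pickle.load(open('w3.pkl','rb'))
L=[[.08,-.1,.028],[.08,-.19,.028],[-.08,-.1,.028],[.04,.05,.045],[.04,-.1,.045],[-.04,-.1,.045],[-.04,.05,.045]]
uv=np.array([(275,119),(390,115),(281,314),(103,183),(266,168),(267,274),(112,274)])/1.5
f=lambda q:(wproj(p,place(q,L))-uv).ravel()
q=least_squares(f,[.53,0,-.13],loss='soft_l1').x; print(np.round(q,4),np.round(f(q),1))
w=wunproj(p,np.array([(201,200),(215,228),(207,254)])/1.5,.05)[:,:2]-q[:2]
c,s=np.cos(q[2]),np.sin(q[2]); print('chips in fixture',np.round(w@np.array([[c,-s],[s,c]]),3))
print('scraper front edge',wunproj(p,np.array([(356,214),(422,214)])/1.5,.2223-.052+.022)) 
print('targets',place(q,[[0,0,0],[0,-.11,0],[.042,.22,.1],[-.048,.13,.21]]))
```

```text
[ 0.533   0.0049 -0.1435] [-1.6 -0.7 -0.3 -0.1 -0.4  0.8 -0.3 -0.8  1.1  0.9  3.4 -0.1 -0.1  0. ]
chips in fixture [[ 0.019 -0.047]
 [-0.003 -0.057]
 [-0.023 -0.049]]
scraper front edge [[ 0.53107254 -0.1727871   0.1923    ]
 [ 0.52741089 -0.19905263  0.1923    ]]
targets [[ 0.53295463  0.00491835  0.        ]
 [ 0.51722241 -0.10395083  0.        ]
 [ 0.60598732  0.21664985  0.1       ]
 [ 0.50404072  0.14044689  0.21      ]]
```

```bash
python3 -m handwheel '[{"dx":50,"dy":181,"dz":-20,"rx":0,"ry":0,"rz":0,"claw":15},{"dx":50,"dy":181,"dz":-20,"rx":0,"ry":0,"rz":0,"claw":15},{"dx":50,"dy":181,"dz":-20,"rx":0,"ry":0,"rz":0,"claw":15},{"dx":50,"dy":181,"dz":-20,"rx":0,"ry":0,"rz":0,"claw":15},{"dx":50,"dy":181,"dz":-20,"rx":0,"ry":0,"rz":0,"claw":15},{"dx":50,"dy":181,"dz":-20,"rx":0,"ry":0,"rz":0,"claw":15},{"dx":50,"dy":181,"dz":-60,"rx":0,"ry":0,"rz":0,"claw":15},{"dx":50,"dy":181,"dz":-100,"rx":0,"ry":0,"rz":0,"claw":15},{"dx":50,"dy":181,"dz":-120,"rx":0,"ry":0,"rz":0,"claw":15},{"dx":50,"dy":181,"dz":-120,"rx":0,"ry":0,"rz":0,"claw":15},{"dx":50,"dy":181,"dz":-120,"rx":0,"ry":0,"rz":0,"claw":15}]'
```

```text
clock: 6.95
ee_pos: [0.5323, 0.0022, 0.1028]
ee_rot: [3.133, -0.218, -0.003]
ft_force: [0.2, -0.5, -0.3]
width: 0.26
```

```bash
python3 -m handwheel '[{"dx":0,"dy":0,"dz":-3,"rx":0,"ry":0,"rz":0,"claw":15},{"dx":0,"dy":0,"dz":-5,"rx":0,"ry":0,"rz":0,"claw":15},{"dx":0,"dy":0,"dz":-5,"rx":0,"ry":0,"rz":0,"claw":15},{"dx":0,"dy":0,"dz":-5,"rx":0,"ry":0,"rz":0,"claw":15}]'
```

```text
clock: 7.28
ee_pos: [0.5329, 0.0034, 0.099]
ee_rot: [-3.134, 0.217, -0.002]
ft_force: [-0.6, 0.4, -1.1]
width: 0.26
```

```bash
python3 -m handwheel '[{"dx":0,"dy":0,"dz":-1,"rx":0,"ry":0,"rz":0,"claw":15},{"dx":0,"dy":0,"dz":-2,"rx":0,"ry":0,"rz":0,"claw":15},{"dx":0,"dy":0,"dz":-2,"rx":0,"ry":0,"rz":0,"claw":15},{"dx":0,"dy":0,"dz":-2,"rx":0,"ry":0,"rz":0,"claw":15}]'
```

```text
clock: 7.62
ee_pos: [0.5324, 0.0034, 0.0962]
ee_rot: [3.134, -0.217, -0.0]
ft_force: [-0.7, -0.2, -1.0]
width: 0.256
```

```bash
python3 -m handwheel '[{"dx":-1.5,"dy":-10,"dz":-1,"rx":0,"ry":0,"rz":0,"claw":15},{"dx":-3,"dy":-20,"dz":-1,"rx":0,"ry":0,"rz":0,"claw":15},{"dx":-4.3,"dy":-30,"dz":-1,"rx":0,"ry":0,"rz":0,"claw":15},{"dx":-5.8,"dy":-40,"dz":-1,"rx":0,"ry":0,"rz":0,"claw":15},{"dx":-7.2,"dy":-50,"dz":-1,"rx":0,"ry":0,"rz":0,"claw":15},{"dx":-8.7,"dy":-60,"dz":-1,"rx":0,"ry":0,"rz":0,"claw":15},{"dx":-10,"dy":-70,"dz":-1,"rx":0,"ry":0,"rz":0,"claw":15},{"dx":-11.6,"dy":-80,"dz":-1,"rx":0,"ry":0,"rz":0,"claw":15},{"dx":-13,"dy":-90,"dz":-1,"rx":0,"ry":0,"rz":0,"claw":15},{"dx":-14.4,"dy":-100,"dz":-1,"rx":0,"ry":0,"rz":0,"claw":15},{"dx":-16,"dy":-110,"dz":-1,"rx":0,"ry":0,"rz":0,"claw":15},{"dx":-16.6,"dy":-115,"dz":-1,"rx":0,"ry":0,"rz":0,"claw":15},{"dx":-16.6,"dy":-115,"dz":-1,"rx":0,"ry":0,"rz":0,"claw":15},{"dx":-16.6,"dy":-115,"dz":-1,"rx":0,"ry":0,"rz":0,"claw":15}]'
```

```text
clock: 8.78
ee_pos: [0.5147, -0.1122, 0.0942]
ee_rot: [3.134, -0.218, -0.004]
ft_force: [-0.4, -0.5, -0.7]
width: 0.257
```

```bash
python3 -m handwheel '[{"dx":0,"dy":0,"dz":40,"rx":0,"ry":0,"rz":0,"claw":15},{"dx":-25,"dy":-185,"dz":120,"rx":0,"ry":0,"rz":-3,"claw":15},{"dx":-25,"dy":-185,"dz":120,"rx":0,"ry":0,"rz":-3,"claw":15},{"dx":-25,"dy":-185,"dz":120,"rx":0,"ry":0,"rz":-3,"claw":15},{"dx":-25,"dy":-185,"dz":120,"rx":0,"ry":0,"rz":-3,"claw":15},{"dx":-25,"dy":-185,"dz":120,"rx":0,"ry":0,"rz":-3,"claw":15},{"dx":-25,"dy":-185,"dz":120,"rx":0,"ry":0,"rz":-3,"claw":15},{"dx":-25,"dy":-185,"dz":120,"rx":0,"ry":0,"rz":-3,"claw":15},{"dx":-25,"dy":-185,"dz":120,"rx":0,"ry":0,"rz":-3,"claw":15}]'
python3 - <<'E'
from workcell import viewer
import cv2,pickle
p=viewer.get_image('wrist'); cv2.imwrite('pics/w4.png',cv2.resize(p['color'][:,:,::-1],(768,576))); pickle.dump(p,open('w4.pkl','wb'))
E
```

```text
clock: 9.53
ee_pos: [0.4905, -0.296, 0.2141]
ee_rot: [-3.126, 0.299, 0.003]
ft_force: [-0.6, 0.8, -1.5]
width: 0.259
```

View pics/w4.png

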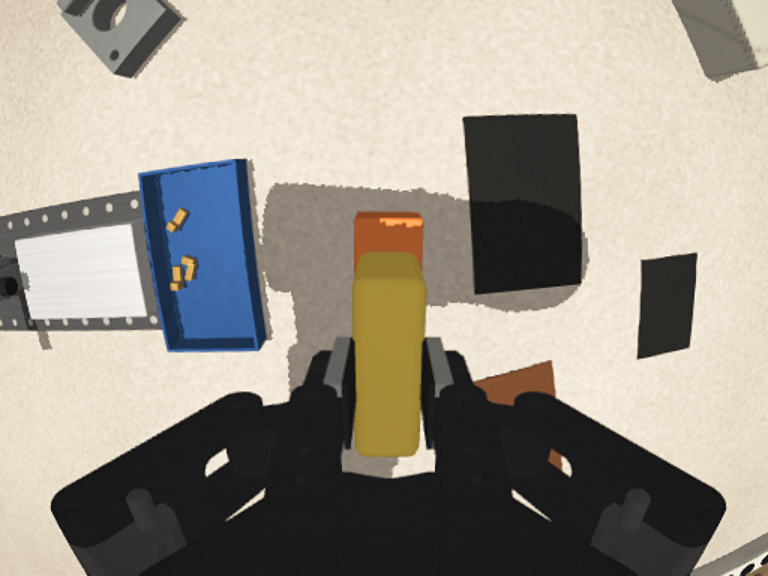

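All three chips lie in the pan, at (177,220), (190,268) and (177,278). Next I put the scraper back.

```bash
python3 -m handwheel '[{"dx":13,"dy":-123,"dz":-20,"rx":0,"ry":0,"rz":4,"claw":15},{"dx":13,"dy":-123,"dz":-40,"rx":0,"ry":0,"rz":4,"claw":15},{"dx":13,"dy":-123,"dz":-60,"rx":0,"ry":0,"rz":4,"claw":15},{"dx":13,"dy":-123,"dz":-100,"rx":0,"ry":0,"rz":4,"claw":15},{"dx":13,"dy":-123,"dz":-130,"rx":0,"ry":0,"rz":4,"claw":15},{"dx":13,"dy":-123,"dz":-148,"rx":0,"ry":0,"rz":4,"claw":15},{"dx":13,"dy":-123,"dz":-154,"rx":0,"ry":0,"rz":4,"claw":15},{"dx":13,"dy":-123,"dz":-157,"rx":0,"ry":0,"rz":4,"claw":15},{"dx":13,"dy":-123,"dz":-157,"rx":0,"ry":0,"rz":4,"claw":15},{"dx":13,"dy":-123,"dz":-157,"rx":0,"ry":0,"rz":4,"claw":15}]'
```

```text
clock: 10.42
ee_pos: [0.5053, -0.4197, 0.0605]
ee_rot: [3.134, -0.187, 0.005]
ft_force: [1.0, -1.1, -0.4]
width: 0.26
```

```bash
python3 -m handwheel '[{"dx":0,"dy":0,"dz":-3,"rx":0,"ry":0,"rz":0,"claw":15},{"dx":0,"dy":0,"dz":-5,"rx":0,"ry":0,"rz":0,"claw":15},{"dx":0,"dy":0,"dz":-5,"rx":0,"ry":0,"rz":0,"claw":15}]'
```

```text
clock: 10.67
ee_pos: [0.5045, -0.4197, 0.0541]
ee_rot: [3.135, -0.189, 0.003]
ft_force: [-0.0, -0.0, 0.4]
width: 0.257
```

```bash
python3 -m handwheel '[{"dx":0,"dy":0,"dz":0,"rx":0,"ry":0,"rz":0,"claw":70},{"dx":0,"dy":0,"dz":0,"rx":0,"ry":0,"rz":0,"claw":70},{"dx":0,"dy":0,"dz":0,"rx":0,"ry":0,"rz":0,"claw":70},{"dx":0,"dy":0,"dz":0,"rx":0,"ry":0,"rz":0,"claw":70},{"dx":0,"dy":0,"dz":0,"rx":0,"ry":0,"rz":0,"claw":70},{"dx":0,"dy":0,"dz":225,"rx":0,"ry":0,"rz":0,"claw":70},{"dx":0,"dy":0,"dz":225,"rx":0,"ry":0,"rz":0,"claw":70},{"dx":0,"dy":0,"dz":225,"rx":0,"ry":0,"rz":0,"claw":70},{"dx":0,"dy":0,"dz":225,"rx":0,"ry":0,"rz":0,"claw":70},{"dx":0,"dy":0,"dz":225,"rx":0,"ry":0,"rz":0,"claw":70},{"dx":0,"dy":0,"dz":225,"rx":0,"ry":0,"rz":0,"claw":70},{"dx":20,"dy":260,"dz":225,"rx":0,"ry":0,"rz":-1,"claw":0},{"dx":20,"dy":260,"dz":225,"rx":0,"ry":0,"rz":-1,"claw":0},{"dx":20,"dy":260,"dz":225,"rx":0,"ry":0,"rz":-1,"claw":0},{"dx":20,"dy":260,"dz":225,"rx":0,"ry":0,"rz":-1,"claw":0},{"dx":20,"dy":260,"dz":225,"rx":0,"ry":0,"rz":-1,"claw":0},{"dx":20,"dy":260,"dz":225,"rx":0,"ry":0,"rz":-1,"claw":0},{"dx":20,"dy":260,"dz":225,"rx":0,"ry":0,"rz":-1,"claw":0},{"dx":20,"dy":260,"dz":225,"rx":0,"ry":0,"rz":-1,"claw":0}]'
python3 - <<'E'
from workcell import viewer
import cv2,pickle,numpy as np
p=viewer.get_image('wrist');s=viewer.get_image('side'); a=p['color'][:,:,::-1]; b=s['color'][:,:,::-1]
cv2.imwrite('pics/m5.png',np.hstack([cv2.resize(a,(400,300)),cv2.resize(b[110:350,130:450],(400,300),interpolation=cv2.INTER_CUBIC)])); pickle.dump(p,open('w5.pkl','wb'))
E
```

```text
clock: 12.25
ee_pos: [0.5241, -0.1567, 0.2787]
ee_rot: [-3.134, 0.21, -0.002]
ft_force: [0.6, -0.3, -0.2]
width: 0.001
```

View pics/m5.png

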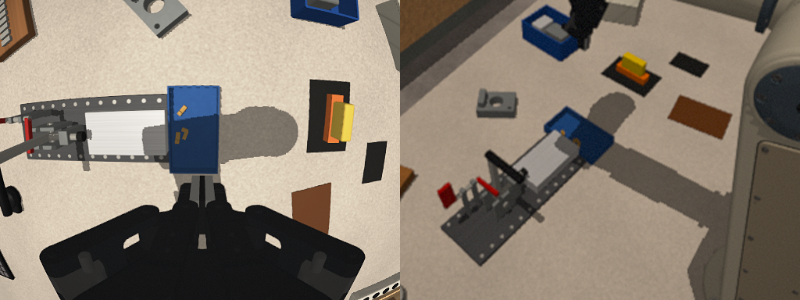

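The scraper stands untouched on the large mat and all the chips are in the pan. Now the catch.

```bash
python3 -m handwheel '[{"dx":45,"dy":379,"dz":0,"rx":0,"ry":0,"rz":0,"claw":0},{"dx":45,"dy":379,"dz":0,"rx":0,"ry":0,"rz":0,"claw":0},{"dx":45,"dy":379,"dz":0,"rx":0,"ry":0,"rz":0,"claw":0},{"dx":45,"dy":379,"dz":0,"rx":0,"ry":0,"rz":0,"claw":0},{"dx":45,"dy":379,"dz":0,"rx":0,"ry":0,"rz":0,"claw":0},{"dx":45,"dy":379,"dz":0,"rx":0,"ry":0,"rz":0,"claw":0},{"dx":45,"dy":379,"dz":0,"rx":0,"ry":0,"rz":0,"claw":0},{"dx":45,"dy":379,"dz":0,"rx":0,"ry":0,"rz":0,"claw":0},{"dx":45,"dy":379,"dz":0,"rx":0,"ry":0,"rz":0,"claw":0},{"dx":45,"dy":379,"dz":0,"rx":0,"ry":0,"rz":0,"claw":0},{"dx":45,"dy":379,"dz":-40,"rx":0,"ry":0,"rz":0,"claw":0},{"dx":45,"dy":379,"dz":-80,"rx":0,"ry":0,"rz":0,"claw":0},{"dx":45,"dy":379,"dz":-119,"rx":0,"ry":0,"rz":0,"claw":0},{"dx":45,"dy":379,"dz":-119,"rx":0,"ry":0,"rz":0,"claw":0},{"dx":45,"dy":379,"dz":-119,"rx":0,"ry":0,"rz":0,"claw":0}]'
python3 - <<'E'
from workcell import viewer
import cv2,pickle,numpy as np
p=viewer.get_image('wrist');s=viewer.get_image('side'); a=p['color'][:,:,::-1]; b=s['color'][:,:,::-1]
cv2.imwrite('pics/m6.png',np.hstack([cv2.resize(a,(400,300)),cv2.resize(b[200:320,130:290],(400,300),interpolation=cv2.INTER_CUBIC)]))
E
```

```text
clock: 13.6
ee_pos: [0.5686, 0.2174, 0.1579]
ee_rot: [3.13, -0.219, -0.005]
ft_force: [1.1, -0.5, 2.1]
width: -0.003
```

View pics/m6.png

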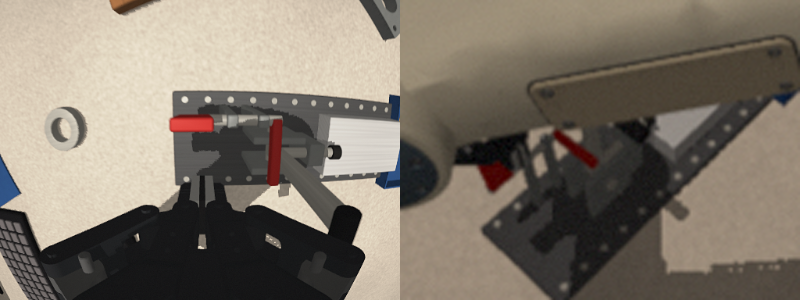

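The wrist view shows the red tab at (190,124) straight ahead of the shut fingers at (203,190), so I push along an arc towards +x.

```bash
python3 -m handwheel '[{"dx":10,"dy":-1,"dz":0,"rx":0,"ry":0,"rz":0,"claw":0},{"dx":18,"dy":-2,"dz":0,"rx":0,"ry":0,"rz":0,"claw":0},{"dx":25,"dy":-3,"dz":0,"rx":0,"ry":0,"rz":0,"claw":0},{"dx":31,"dy":-4,"dz":0,"rx":0,"ry":0,"rz":0,"claw":0},{"dx":37,"dy":-5,"dz":-1,"rx":0,"ry":0,"rz":0,"claw":0},{"dx":43,"dy":-6,"dz":-3,"rx":0,"ry":0,"rz":0,"claw":0},{"dx":49,"dy":-7,"dz":-6,"rx":0,"ry":0,"rz":0,"claw":0},{"dx":54,"dy":-7,"dz":-10,"rx":0,"ry":0,"rz":0,"claw":0},{"dx":58,"dy":-8,"dz":-15,"rx":0,"ry":0,"rz":0,"claw":0},{"dx":62,"dy":-9,"dz":-20,"rx":0,"ry":0,"rz":0,"claw":0},{"dx":65,"dy":-9,"dz":-25,"rx":0,"ry":0,"rz":0,"claw":0},{"dx":67,"dy":-9,"dz":-30,"rx":0,"ry":0,"rz":0,"claw":0},{"dx":68,"dy":-9,"dz":-34,"rx":0,"ry":0,"rz":0,"claw":0},{"dx":68,"dy":-9,"dz":-34,"rx":0,"ry":0,"rz":0,"claw":0},{"dx":68,"dy":-9,"dz":-34,"rx":0,"ry":0,"rz":0,"claw":0}]'
```

```text
clock: 14.95
ee_pos: [0.6366, 0.2104, 0.1249]
ee_rot: [3.134, -0.216, -0.001]
ft_force: [-0.1, 0.4, -0.1]
width: 0.001
```

```bash
python3 -m handwheel '[{"dx":-2,"dy":0,"dz":40,"rx":0,"ry":0,"rz":0,"claw":0},{"dx":-2,"dy":0,"dz":180,"rx":0,"ry":0,"rz":0,"claw":0},{"dx":-2,"dy":0,"dz":180,"rx":0,"ry":0,"rz":0,"claw":0},{"dx":-2,"dy":0,"dz":180,"rx":0,"ry":0,"rz":0,"claw":0},{"dx":-2,"dy":0,"dz":180,"rx":0,"ry":0,"rz":0,"claw":0},{"dx":-133,"dy":-70,"dz":185,"rx":0,"ry":0,"rz":0,"claw":80},{"dx":-133,"dy":-70,"dz":185,"rx":0,"ry":0,"rz":0,"claw":80},{"dx":-133,"dy":-70,"dz":185,"rx":0,"ry":0,"rz":0,"claw":80},{"dx":-133,"dy":-70,"dz":185,"rx":0,"ry":0,"rz":0,"claw":80},{"dx":-133,"dy":-70,"dz":185,"rx":0,"ry":0,"rz":0,"claw":80},{"dx":-133,"dy":-70,"dz":185,"rx":0,"ry":0,"rz":0,"claw":80},{"dx":-133,"dy":-70,"dz":185,"rx":0,"ry":0,"rz":0,"claw":80}]'
python3 - <<'E'
from workcell import viewer
import cv2,pickle,numpy as np
p=viewer.get_image('wrist');pickle.dump(p,open('w7.pkl','wb')); cv2.imwrite('pics/w7.png',cv2.resize(p['color'][:,:,::-1],(768,576)))
E
```

```text
clock: 15.95
ee_pos: [0.504, 0.1407, 0.3107]
ee_rot: [-3.133, 0.216, -0.001]
ft_force: [-0.0, 0.5, 0.5]
width: 0.933
```

View pics/w7.png

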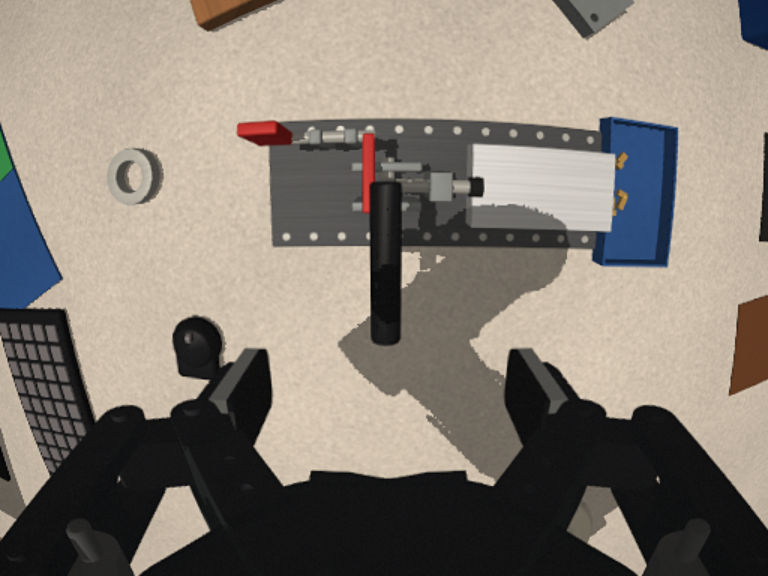

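The bar still crosses the lever at (369,172) and the tab is at (262,130), so the flip seems to have failed. I compare both views with the predicted projections.

Run:
```python
from h import *; import pickle,cv2
p=pickle.load(open('w7.pkl','rb'))
L=[[.08,-.1,.028],[.08,-.19,.028],[-.08,-.19,.028],[.04,-.1,.045],[-.04,-.1,.045],[.065,.25,.012],[-.065,.25,.012]]
uv=np.array([(602,118),(678,129),(667,267),(616,154),(611,231),(270,122),(273,246)])/1.5
f=lambda q:(wproj(p,place(q,L))-uv).ravel()
q=least_squares(f,[.53,0,-.13],loss='soft_l1').x; print(np.round(q,4),np.round(f(q),1))
for th in (0,.5,1,1.45):
    s,c=np.sin(th),np.cos(th)
    pts=[[.042+.055*s,.205,.1+.055*c],[.042+.055*s,.235,.1+.055*c],[.042+.02*s,.205,.1+.02*c],[.042+.02*s,.235,.1+.02*c],[.042-.062*c,.144,.1+.062*s],[.042,.144,.1]]
    print(th,np.round(wproj(p,place(q,pts))*1.5).tolist())
print('handle ends',np.round(wproj(p,place(q,[[-.085,.13,.21],[.01,.13,.21]]))*1.5).tolist())
im=cv2.resize(p['color'][60:170,140:300,::-1],(800,550),interpolation=cv2.INTER_CUBIC); cv2.imwrite('pics/w7c.png',im)
```

```text
[ 0.5327  0.0055 -0.1406] [ 5.5 -1.  -0.3 -1.1 -0.4  0.4  0.7  0.3  0.6  0.9 -1.  -0.4 -0.6  0.6]
0 [[278.0, 134.0], [236.0, 136.0], [289.0, 136.0], [251.0, 138.0], [370.0, 212.0], [370.0, 136.0]]
0.5 [[280.0, 98.0], [239.0, 101.0], [289.0, 124.0], [252.0, 126.0], [368.0, 207.0], [370.0, 136.0]]
1 [[286.0, 75.0], [247.0, 78.0], [291.0, 116.0], [254.0, 118.0], [367.0, 180.0], [370.0, 136.0]]
1.45 [[292.0, 70.0], [256.0, 73.0], [293.0, 113.0], [257.0, 115.0], [366.0, 142.0], [370.0, 136.0]]
handle ends [[386.0, 341.0], [387.0, 182.0]]
```

View pics/w7c.png

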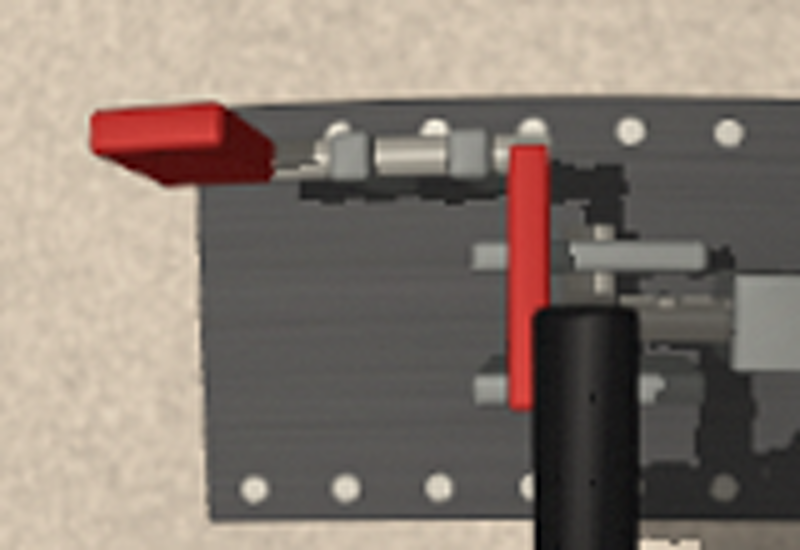

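```bash
cat >> h.py <<'E'
from scipy.spatial.transform import Rotation as Ro
Q=[.5327,.0055,-.1406]
def catch_pts(th):
    s,c=np.sin(th),np.cos(th)
    return place(Q,[[.042+.055*s,.205,.1+.055*c],[.042+.055*s,.235,.1+.055*c],[.042+.02*s,.205,.1+.02*c],[.042-.062*c,.144,.1+.062*s]])
E
python3 - <<'E'
from h import *; import pickle,cv2
p=pickle.load(open('w7.pkl','rb'))
def tool(pos,rot): return Ro.from_rotvec(rot).as_matrix(),np.array(pos)
Rt,tt=tool([.504,.1407,.3107],[-3.133,.216,-.001])
Rc=p['R']@Rt; tc=p['R']@tt+p['t']; print('cam in tool',np.round(-Rc.T@tc,3))
Rt,tt=tool([.5686,.2174,.1579],[3.13,-.219,-.005])
m=dict(p); m['R']=Rc@Rt.T; m['t']=tc-m['R']@tt
k=400/512
print('tips pred',np.round(wproj(m,[tt+Rt@v for v in ([.011,0,.019],[-.011,0,.019],[.011,0,0])])*k))
for th in(0,.1): print(th,np.round(wproj(m,catch_pts(th))*k).tolist())
im=cv2.imread('pics/m6.png')[:,:400]; 
b=im.astype(int); red=(b[...,2]>100)&(b[...,1]<70)&(b[...,0]<80)
n,l,st,c=cv2.connectedComponentsWithStats(red.astype(np.uint8)); print(st[1:][st[1:,4]>20])
E
```

```text
cam in tool [ 0.069  0.001 -0.148]
tips pred [[201. 161.]
 [201. 187.]
 [201. 170.]]
0 [[216.0, 134.0], [171.0, 134.0], [213.0, 124.0], [272.0, 183.0]]
0.1 [[216.0, 125.0], [171.0, 126.0], [213.0, 122.0], [273.0, 185.0]]
[[170 117  44  15 466]
 [270 119  13  67 580]]
```

Run:
```python
from h import *; import pickle,cv2
p=pickle.load(open('w5.pkl','rb')); 
for u in (244,250,254,262,268): print(u,p['color'][210:262:2,u].mean(1).astype(int).tolist())
c=np.array([.069,.001,-.148])
Rc=pickle.load(open('w7.pkl','rb'))
Rt=Ro.from_rotvec([-3.133,.216,-.001]).as_matrix(); R=Rc['R']@Rt
for d in (.019,.01,0,-.01,-.02):
  for x in (.011,-.011):
    print(d,x,np.round(wproj(dict(p,R=R,t=-R@c),[[x,0,d],[x,.0145,d]])).tolist())
```

```text
244 [51, 50, 46, 44, 44, 47, 90, 117, 119, 120, 116, 117, 51, 51, 69, 85, 84, 83, 83, 85, 85, 85, 84, 61, 23, 24]
250 [50, 48, 47, 45, 45, 47, 86, 107, 83, 83, 83, 83, 83, 83, 84, 84, 83, 84, 82, 83, 83, 84, 84, 87, 89, 21]
254 [49, 48, 47, 43, 42, 46, 87, 108, 84, 85, 86, 84, 86, 86, 87, 87, 87, 87, 87, 89, 89, 90, 89, 93, 103, 104]
262 [48, 48, 47, 44, 43, 43, 79, 107, 71, 72, 69, 55, 55, 55, 56, 50, 41, 40, 40, 43, 30, 31, 32, 33, 41, 41]
268 [48, 49, 46, 42, 44, 45, 71, 104, 82, 82, 84, 83, 83, 84, 83, 84, 83, 84, 83, 84, 83, 83, 85, 90, 45, 23]
0.019 0.011 [[257.0, 207.0], [281.0, 207.0]]
0.019 -0.011 [[257.0, 240.0], [280.0, 240.0]]
0.01 0.011 [[257.0, 212.0], [282.0, 212.0]]
0.01 -0.011 [[257.0, 247.0], [281.0, 246.0]]
0 0.011 [[256.0, 218.0], [284.0, 218.0]]
0 -0.011 [[257.0, 255.0], [282.0, 254.0]]
-0.01 0.011 [[256.0, 225.0], [285.0, 225.0]]
-0.01 -0.011 [[256.0, 263.0], [284.0, 263.0]]
-0.02 0.011 [[256.0, 234.0], [287.0, 234.0]]
-0.02 -0.011 [[256.0, 273.0], [285.0, 273.0]]
```

Run:
```python
import pickle,cv2
p=pickle.load(open('w5.pkl','rb'))
cv2.imwrite('pics/w5c.png',cv2.resize(p['color'][180:330,170:350,::-1],(720,600),interpolation=cv2.INTER_CUBIC))
```

```text
(no output)
```

View pics/w5c.png

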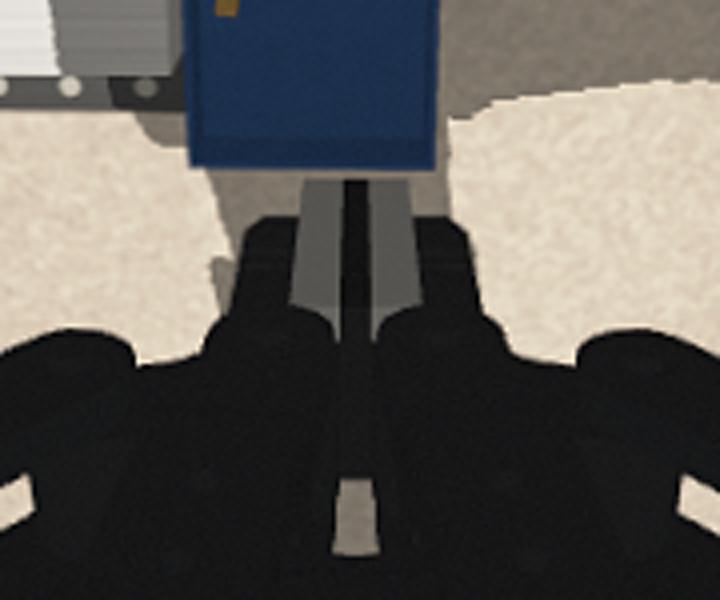

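The pad tips show at row 225, which matches tips about 10 mm behind the TCP rather than 19 mm ahead of it. That would have carried the fingers over the tab. I retry about 30 mm lower and then measure the catch angle numerically.

```bash
python3 -m handwheel '[{"dx":60,"dy":87,"dz":0,"rx":0,"ry":0,"rz":0,"claw":0},{"dx":60,"dy":87,"dz":0,"rx":0,"ry":0,"rz":0,"claw":0},{"dx":60,"dy":87,"dz":0,"rx":0,"ry":0,"rz":0,"claw":0},{"dx":60,"dy":87,"dz":0,"rx":0,"ry":0,"rz":0,"claw":0},{"dx":60,"dy":87,"dz":-40,"rx":0,"ry":0,"rz":0,"claw":0},{"dx":60,"dy":87,"dz":-80,"rx":0,"ry":0,"rz":0,"claw":0},{"dx":60,"dy":87,"dz":-120,"rx":0,"ry":0,"rz":0,"claw":0},{"dx":60,"dy":87,"dz":-150,"rx":0,"ry":0,"rz":0,"claw":0},{"dx":60,"dy":87,"dz":-170,"rx":0,"ry":0,"rz":0,"claw":0},{"dx":60,"dy":87,"dz":-182,"rx":0,"ry":0,"rz":0,"claw":0},{"dx":60,"dy":87,"dz":-182,"rx":0,"ry":0,"rz":0,"claw":0},{"dx":68,"dy":86,"dz":-182,"rx":0,"ry":0,"rz":0,"claw":0},{"dx":76,"dy":85,"dz":-182,"rx":0,"ry":0,"rz":0,"claw":0},{"dx":84,"dy":84,"dz":-182,"rx":0,"ry":0,"rz":0,"claw":0},{"dx":92,"dy":83,"dz":-182,"rx":0,"ry":0,"rz":0,"claw":0},{"dx":92,"dy":83,"dz":-182,"rx":0,"ry":0,"rz":0,"claw":0}]'
cat >> h.py <<'E'
def catch_view(p):
    import cv2
    h=cv2.cvtColor(p['color'],cv2.COLOR_RGB2HSV); m=(cv2.inRange(h,(0,170,60),(6,255,255))|cv2.inRange(h,(174,170,60),(180,255,255)))
    n,l,st,c=cv2.connectedComponentsWithStats(m); print('red blobs',st[1:][st[1:,4]>15].tolist())
    for th in (0,.25,.5,.75,1,1.25,1.45): print(th,np.round(wproj(p,catch_pts(th))).tolist())
E
python3 - <<'E'
from h import *; from workcell import viewer
import pickle
p=viewer.get_image('wrist'); pickle.dump(p,open('w8.pkl','wb')); catch_view(p)
E
```

```text
clock: 17.33
ee_pos: [0.5978, 0.2232, 0.1286]
ee_rot: [-3.133, 0.218, -0.002]
ft_force: [0.0, 0.3, -1.0]
width: -0.002
red blobs [[233, 198, 65, 31, 1805], [365, 204, 21, 79, 1241]]
0 [[300.0, 245.0], [235.0, 245.0], [292.0, 217.0], [366.0, 284.0]]
0.25 [[301.0, 216.0], [234.0, 216.0], [292.0, 209.0], [373.0, 293.0]]
0.5 [[301.0, 185.0], [234.0, 185.0], [292.0, 200.0], [382.0, 299.0]]
0.75 [[299.0, 158.0], [235.0, 158.0], [292.0, 192.0], [391.0, 298.0]]
1 [[297.0, 137.0], [237.0, 137.0], [292.0, 185.0], [402.0, 292.0]]
1.25 [[294.0, 124.0], [238.0, 124.0], [291.0, 179.0], [413.0, 277.0]]
1.45 [[292.0, 119.0], [240.0, 119.0], [290.0, 176.0], [420.0, 259.0]]
```

```bash
python3 -m handwheel '[{"dx":7,"dy":-1,"dz":0,"rx":0,"ry":0,"rz":0,"claw":0},{"dx":14,"dy":-2,"dz":0,"rx":0,"ry":0,"rz":0,"claw":0},{"dx":20,"dy":-3,"dz":0,"rx":0,"ry":0,"rz":0,"claw":0},{"dx":20,"dy":-3,"dz":0,"rx":0,"ry":0,"rz":0,"claw":0}]'
python3 - <<'E'
from h import *; from workcell import viewer
import pickle,cv2
p=viewer.get_image('wrist'); pickle.dump(p,open('w9.pkl','wb')); catch_view(p)
q=pickle.load(open('w8.pkl','rb'))
cv2.imwrite('pics/w89.png',np.hstack([cv2.resize(x['color'][150:320,180:450,::-1],(400,252)) for x in (q,p)]))
E
```

```text
clock: 17.72
ee_pos: [0.6169, 0.2201, 0.1279]
ee_rot: [3.134, -0.217, 0.001]
ft_force: [1.1, -0.3, -1.0]
width: 0.001
red blobs [[233, 199, 62, 38, 1747], [366, 228, 21, 58, 866]]
0 [[297.0, 281.0], [235.0, 281.0], [290.0, 248.0], [361.0, 305.0]]
0.25 [[298.0, 255.0], [234.0, 255.0], [290.0, 240.0], [368.0, 315.0]]
0.5 [[298.0, 226.0], [234.0, 226.0], [290.0, 232.0], [375.0, 321.0]]
0.75 [[297.0, 198.0], [235.0, 198.0], [290.0, 224.0], [384.0, 323.0]]
1 [[295.0, 175.0], [236.0, 175.0], [290.0, 216.0], [394.0, 319.0]]
1.25 [[293.0, 160.0], [238.0, 160.0], [289.0, 210.0], [404.0, 307.0]]
1.45 [[291.0, 152.0], [239.0, 152.0], [289.0, 207.0], [412.0, 292.0]]
```

View pics/w89.png

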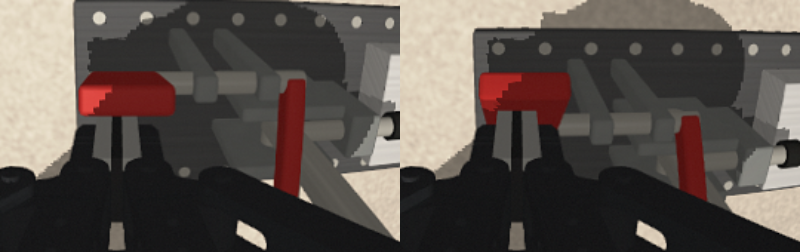

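The tab is now tipping: the red blob's top row of 199 gives a catch angle of about 0.75 rad. I continue down the arc.

```bash
python3 -m handwheel '[{"dx":4,"dy":-1,"dz":-3,"rx":0,"ry":0,"rz":0,"claw":0},{"dx":7,"dy":-1,"dz":-7,"rx":0,"ry":0,"rz":0,"claw":0},{"dx":9,"dy":-1,"dz":-11,"rx":0,"ry":0,"rz":0,"claw":0},{"dx":9,"dy":-1,"dz":-11,"rx":0,"ry":0,"rz":0,"claw":0}]'
python3 - <<'E'
from h import *; from workcell import viewer
import pickle
p=viewer.get_image('wrist'); catch_view(p)
E
```

```text
clock: 18.1
ee_pos: [0.625, 0.2192, 0.1162]
ee_rot: [3.134, -0.217, -0.001]
ft_force: [0.0, -0.2, -0.2]
width: 0.002
red blobs [[234, 189, 62, 57, 2398], [371, 244, 27, 46, 716]]
0 [[299.0, 309.0], [235.0, 309.0], [292.0, 270.0], [364.0, 322.0]]
0.25 [[301.0, 283.0], [234.0, 283.0], [292.0, 262.0], [371.0, 333.0]]
0.5 [[301.0, 253.0], [234.0, 253.0], [292.0, 253.0], [379.0, 341.0]]
0.75 [[300.0, 223.0], [234.0, 223.0], [292.0, 245.0], [388.0, 344.0]]
1 [[298.0, 198.0], [235.0, 197.0], [292.0, 237.0], [398.0, 341.0]]
1.25 [[296.0, 179.0], [237.0, 179.0], [291.0, 230.0], [409.0, 331.0]]
1.45 [[293.0, 170.0], [238.0, 170.0], [290.0, 226.0], [417.0, 317.0]]
```

```bash
python3 -m handwheel '[{"dx":3,"dy":0,"dz":-4,"rx":0,"ry":0,"rz":0,"claw":0},{"dx":4,"dy":0,"dz":-8,"rx":0,"ry":0,"rz":0,"claw":0},{"dx":5,"dy":0,"dz":-12,"rx":0,"ry":0,"rz":0,"claw":0},{"dx":5,"dy":0,"dz":-14,"rx":0,"ry":0,"rz":0,"claw":0},{"dx":5,"dy":0,"dz":-14,"rx":0,"ry":0,"rz":0,"claw":0}]'
python3 - <<'E'
from h import *; from workcell import viewer
import pickle
p=viewer.get_image('wrist'); catch_view(p)
E
```

```text
clock: 18.57
ee_pos: [0.6298, 0.2194, 0.1026]
ee_rot: [3.134, -0.217, -0.0]
ft_force: [-0.6, 0.1, -0.1]
width: 0.004
red blobs [[237, 183, 59, 76, 2714], [379, 259, 38, 40, 672]]
0 [[304.0, 335.0], [235.0, 336.0], [296.0, 291.0], [369.0, 338.0]]
0.25 [[306.0, 310.0], [234.0, 310.0], [296.0, 283.0], [376.0, 351.0]]
0.5 [[307.0, 278.0], [234.0, 279.0], [296.0, 273.0], [384.0, 360.0]]
0.75 [[306.0, 246.0], [234.0, 246.0], [296.0, 264.0], [394.0, 364.0]]
1 [[304.0, 217.0], [235.0, 217.0], [295.0, 255.0], [406.0, 363.0]]
1.25 [[301.0, 196.0], [237.0, 196.0], [295.0, 248.0], [418.0, 354.0]]
1.45 [[298.0, 185.0], [238.0, 185.0], [294.0, 244.0], [427.0, 341.0]]
```

```bash
python3 -m handwheel '[{"dx":0,"dy":0,"dz":40,"rx":0,"ry":0,"rz":0,"claw":0},{"dx":0,"dy":0,"dz":208,"rx":0,"ry":0,"rz":0,"claw":0},{"dx":0,"dy":0,"dz":208,"rx":0,"ry":0,"rz":0,"claw":0},{"dx":0,"dy":0,"dz":208,"rx":0,"ry":0,"rz":0,"claw":0},{"dx":0,"dy":0,"dz":208,"rx":0,"ry":0,"rz":0,"claw":0},{"dx":0,"dy":0,"dz":208,"rx":0,"ry":0,"rz":0,"claw":0},{"dx":-126,"dy":-79,"dz":208,"rx":0,"ry":0,"rz":0,"claw":75},{"dx":-126,"dy":-79,"dz":208,"rx":0,"ry":0,"rz":0,"claw":75},{"dx":-126,"dy":-79,"dz":208,"rx":0,"ry":0,"rz":0,"claw":75},{"dx":-126,"dy":-79,"dz":208,"rx":0,"ry":0,"rz":0,"claw":75},{"dx":-126,"dy":-79,"dz":208,"rx":0,"ry":0,"rz":0,"claw":75},{"dx":-126,"dy":-79,"dz":208,"rx":0,"ry":0,"rz":0,"claw":75}]'
python3 - <<'E'
from h import *; from workcell import viewer
import pickle
p=viewer.get_image('wrist'); catch_view(p)
print('handle',wproj(p,place(Q,[[-.085,.121,.21],[-.085,.139,.21]])))
b=p['color'][215].mean(1); print(b[225:290:3].astype(int).tolist())
E
```

```text
clock: 19.62
ee_pos: [0.5028, 0.1399, 0.3122]
ee_rot: [-3.133, 0.216, -0.002]
ft_force: [-0.2, -0.2, -0.3]
width: 0.847
red blobs [[170, 47, 25, 47, 1068], [238, 86, 11, 13, 131]]
0 [[185.0, 88.0], [157.0, 90.0], [192.0, 90.0], [246.0, 141.0]]
0.25 [[185.0, 76.0], [158.0, 78.0], [192.0, 86.0], [245.0, 141.0]]
0.5 [[186.0, 64.0], [159.0, 67.0], [192.0, 82.0], [245.0, 137.0]]
0.75 [[188.0, 56.0], [162.0, 58.0], [193.0, 79.0], [244.0, 130.0]]
1 [[190.0, 50.0], [165.0, 52.0], [194.0, 77.0], [244.0, 119.0]]
1.25 [[193.0, 47.0], [168.0, 49.0], [194.0, 75.0], [243.0, 106.0]]
1.45 [[195.0, 46.0], [171.0, 48.0], [195.0, 75.0], [243.0, 94.0]]
handle [[266.55397553 225.91792019]
 [246.83491173 225.84376949]]
[199, 190, 205, 197, 206, 158, 103, 40, 25, 31, 35, 26, 22, 14, 115, 112, 114, 107, 110, 110, 109, 110]
```

The catch is fully over at about 1.45 rad: the bar stands up and the tab is level. The handle is centred between the pads, so I go down and grip it.

```bash
python3 -m handwheel '[{"dx":1,"dy":0,"dz":-40,"rx":0,"ry":0,"rz":0,"claw":75},{"dx":1,"dy":0,"dz":-80,"rx":0,"ry":0,"rz":0,"claw":75},{"dx":1,"dy":0,"dz":-110,"rx":0,"ry":0,"rz":0,"claw":75},{"dx":1,"dy":0,"dz":-122,"rx":0,"ry":0,"rz":0,"claw":75},{"dx":1,"dy":0,"dz":-122,"rx":0,"ry":0,"rz":0,"claw":75},{"dx":1,"dy":0,"dz":-122,"rx":0,"ry":0,"rz":0,"claw":5},{"dx":1,"dy":0,"dz":-122,"rx":0,"ry":0,"rz":0,"claw":5},{"dx":1,"dy":0,"dz":-122,"rx":0,"ry":0,"rz":0,"claw":5},{"dx":1,"dy":0,"dz":-122,"rx":0,"ry":0,"rz":0,"claw":5},{"dx":1,"dy":0,"dz":-122,"rx":0,"ry":0,"rz":0,"claw":5},{"dx":1,"dy":0,"dz":-122,"rx":0,"ry":0,"rz":0,"claw":5},{"dx":1,"dy":0,"dz":-122,"rx":0,"ry":0,"rz":0,"claw":5},{"dx":1,"dy":0,"dz":-122,"rx":0,"ry":0,"rz":0,"claw":5}]' 60
```

```text
clock: 20.75
ee_pos: [0.5056, 0.1416, 0.1905]
ee_rot: [-3.131, 0.216, -0.004]
ft_force: [-2.4, 5.1, 5.7]
width: 0.184
```

```bash
python3 -m handwheel '[{"dx":1.7,"dy":12,"dz":-0.4,"rx":0,"ry":0,"rz":0,"claw":5},{"dx":3.3,"dy":23.7,"dz":-1.8,"rx":0,"ry":0,"rz":0,"claw":5},{"dx":5,"dy":35.3,"dz":-4,"rx":0,"ry":0,"rz":0,"claw":5},{"dx":6.6,"dy":46.8,"dz":-7,"rx":0,"ry":0,"rz":0,"claw":5},{"dx":8.2,"dy":58,"dz":-11,"rx":0,"ry":0,"rz":0,"claw":5},{"dx":9.7,"dy":69,"dz":-16,"rx":0,"ry":0,"rz":0,"claw":5},{"dx":11.2,"dy":79.4,"dz":-21.5,"rx":0,"ry":0,"rz":0,"claw":5},{"dx":12.6,"dy":89.4,"dz":-28,"rx":0,"ry":0,"rz":0,"claw":5},{"dx":13.6,"dy":96,"dz":-32.6,"rx":0,"ry":0,"rz":0,"claw":5},{"dx":14.4,"dy":102,"dz":-37.6,"rx":0,"ry":0,"rz":0,"claw":5},{"dx":15,"dy":106,"dz":-41,"rx":0,"ry":0,"rz":0,"claw":5},{"dx":15,"dy":106,"dz":-41,"rx":0,"ry":0,"rz":0,"claw":5},{"dx":15,"dy":106,"dz":-41,"rx":0,"ry":0,"rz":0,"claw":5},{"dx":15,"dy":106,"dz":-41,"rx":0,"ry":0,"rz":0,"claw":5}]' 80
python3 - <<'E'
from h import *; from workcell import viewer,read_state
import cv2
p=viewer.get_image('wrist'); catch_view(p)
s=read_state(); print(s['ee_pos'],s['ft_force'],s['width'])
cv2.imwrite('pics/w10.png',cv2.resize(p['color'][:,:,::-1],(768,576)))
E
```

```text
clock: 21.92
ee_pos: [0.5197, 0.2438, 0.1492]
ee_rot: [3.129, -0.216, 0.0]
ft_force: [-2.6, -5.5, 9.5]
width: 0.183
red blobs [[255, 0, 47, 83, 3697], [380, 77, 59, 29, 1120]]
0 [[319.0, 69.0], [256.0, 68.0], [307.0, 77.0], [382.0, 172.0]]
0.25 [[318.0, 43.0], [256.0, 41.0], [307.0, 69.0], [391.0, 174.0]]
0.5 [[316.0, 22.0], [256.0, 19.0], [306.0, 62.0], [401.0, 171.0]]
0.75 [[313.0, 7.0], [256.0, 5.0], [306.0, 56.0], [412.0, 160.0]]
1 [[309.0, -1.0], [256.0, -3.0], [305.0, 52.0], [422.0, 142.0]]
1.25 [[306.0, -3.0], [257.0, -5.0], [303.0, 50.0], [431.0, 118.0]]
1.45 [[303.0, -1.0], [257.0, -2.0], [303.0, 50.0], [434.0, 95.0]]
[0.51975256 0.24380075 0.14923504] [-2.20840032 -5.17645333  9.60248935] 0.17855244167864645
```

The picture limit is reached, so I go on by numbers. The catch is still over at about 1.45 rad, and the spring force of about 5 N is on the tool. I move the last few mm to the stop and check.

```bash
python3 -m handwheel '[{"dx":0.7,"dy":5,"dz":-3,"rx":0,"ry":0,"rz":0,"claw":5},{"dx":0.7,"dy":5,"dz":-4,"rx":0,"ry":0,"rz":0,"claw":5},{"dx":0.7,"dy":5,"dz":-4,"rx":0,"ry":0,"rz":0,"claw":5},{"dx":0.7,"dy":5,"dz":-4,"rx":0,"ry":0,"rz":0,"claw":5},{"dx":0.7,"dy":5,"dz":-4,"rx":0,"ry":0,"rz":0,"claw":5},{"dx":0.7,"dy":5,"dz":-4,"rx":0,"ry":0,"rz":0,"claw":5}]'
python3 - <<'E'
from h import *; from workcell import viewer,finder,read_state
def lev(th): return place(Q,[[-.085,.13+.16*np.sin(th),.05+.16*np.cos(th)],[.01,.13+.16*np.sin(th),.05+.16*np.cos(th)],[-.048,.13+.16*np.sin(th),.05+.16*np.cos(th)]])
w=viewer.get_image('wrist'); d=finder.regions_of(w,'lever_handle')
for x in d[:2]:
    ys,xs=np.where(x['pixels']); print('w handle',round(x['p'],2),xs.min(),xs.max(),ys.min(),ys.max(),x['point'])
for th in(0,.4,.6,.7,.75): print(th,np.round(wproj(w,lev(th))).tolist())
t=viewer.get_image('top')
for k in('chip0','scraper','lever_handle'):
    for x in finder.regions_of(t,k)[:4]: print(k,round(x['p'],2),np.round(unproj(t,x['point'][::-1],{'chip0':.007,'scraper':.05,'lever_handle':.17}[k]),3).tolist())
print('lever pred .7',lev(.7)[2],lev(0)[2], 'pan',place(Q,[[0,-.145,.003]]))
h=(t['color'].astype(int)); 
s=read_state(); print(s['ee_pos'],s['ft_force'],s['joint_velocities'],s['clock'])
E
```

```text
clock: 22.47
ee_pos: [0.5205, 0.25, 0.1447]
ee_rot: [3.131, -0.217, 0.0]
ft_force: [-0.8, -3.1, 6.1]
width: 0.179
w handle 0.85 239 385 129 317 [183.4, 266.9]
0 [[472.0, 347.0], [532.0, 164.0], [499.0, 289.0]]
0.4 [[358.0, 352.0], [396.0, 150.0], [374.0, 291.0]]
0.6 [[297.0, 335.0], [311.0, 142.0], [303.0, 275.0]]
0.7 [[271.0, 324.0], [276.0, 139.0], [273.0, 265.0]]
0.75 [[260.0, 318.0], [261.0, 137.0], [260.0, 259.0]]
chip0 0.42 [[0.583, 0.236, 0.007]]
scraper 0.6 [[0.574, 0.228, 0.05]]
scraper 0.58 [[0.51, -0.41, 0.05]]
lever_handle 0.6 [[0.552, 0.192, 0.17]]
lever pred .7 [0.51783612 0.24300146 0.17237475] [0.5033915  0.14094376 0.21      ] pan [[ 0.5123801  -0.13806915  0.003     ]]
[0.52052771 0.25006902 0.1447053 ] [-1.50809716 -3.99075429  5.77109762] [-0.00077732 -0.00117865  0.00021033  0.00183801 -0.00028889  0.00080477] 22.7667
```

```bash
python3 -c "
from workcell import order,read_state
print(order.hand_in()); s=read_state(); print(s['ee_pos'],s['ft_force'],s['width'],s['clock'])"
```

```text
the job is handed in; nothing more can be done
None
the job is handed in; nothing more can be done
```

I finished the whole job and handed it in at about 23 s; no verdict was reported.

- **Chips:** I wiped all three into the pan with the scraper. The wrist pictures after the wipe showed all three there. The network did not find them in the last top view (one low-confidence false hit), so their final place rests on those earlier pictures.
- **Scraper:** I put it back on the large black mat and let go. The last top view puts it at (0.510, -0.410) against a mat centre of (0.504, -0.419). The network also gave a second scraper hit near the catch, which I took for a false one.
- **Catch:** My first push missed, because the shut fingertips reach less far than the stated 19 mm overhang and passed over the tab. A second push about 30 mm lower turned it to about 1.45 rad. It was still over in the wrist image after the main pull, just before the last few mm to the stop.
- **Lever:** I pulled it afterwards and finished holding it with an 80 N grip. The handle outline in the wrist image fits about 0.75 rad. The wrist force was 3–5 N along the spring direction and the joint speeds were near zero.
- **Not checked:** I ran no separate end check on the casting, ring gauge and mouse. The arm kept well clear of them. The 12-picture limit was used up before the final pose, so the last checks are numeric only.

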